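# Line up lock cylinders by height on the assembly rail

### The job

Line up the four lock cylinders on the rail for assembly, one on each grey carriage, in order of height: the shortest on the carriage next to the red stop, then taller and taller, with the tallest farthest from it. Stand each one upright, ring end up, in the middle of its carriage and let go; do not knock any over, and leave the screwdriver where it lies.

Things in the scene. Friction and masses are not known exactly. Their poses are not given: they have to be found in the camera images.
- mid_white (a point): centre (half-way up) of the shortest of the four loose lock cylinders: an upright round steel barrel, 28 mm in diameter and 36 mm tall, with a white plastic ring round its top edge and a brass key face on top; 110 to 430 g; z points up along the barrel. At the start it stands free on the black mat, whose top is 3 mm above the bench
- mid_blue (a point): centre (half-way up) of the second shortest of the four loose lock cylinders: an upright round steel barrel, 28 mm in diameter and 46 mm tall, with a blue plastic ring round its top edge and a brass key face on top; 110 to 430 g; z points up along the barrel. At the start it stands free on the black mat, whose top is 3 mm above the bench
- mid_yellow (a point): centre (half-way up) of the second tallest of the four loose lock cylinders: an upright round steel barrel, 28 mm in diameter and 56 mm tall, with a yellow plastic ring round its top edge and a brass key face on top; 110 to 430 g; z points up along the barrel. At the start it stands free on the black mat, whose top is 3 mm above the bench
- mid_green (a point): centre (half-way up) of the tallest of the four loose lock cylinders: an upright round steel barrel, 28 mm in diameter and 66 mm tall, with a green plastic ring round its top edge and a brass key face on top; 110 to 430 g; z points up along the barrel. At the start it stands free on the black mat, whose top is 3 mm above the bench
- spot_a (a point): middle of the top face of a carriage on the rail, the first from the robot's left: a fixed flat grey plastic plate 48 mm square and 8 mm thick with a black circle of 41 mm diameter on it, its top 21 mm above the bench (18 mm above the mat). The four carriages a, b, c, d stand in one straight row, in that order, 69 to 101 mm apart centre to centre; the row lies along the carriage's y axis
- spot_b (a point): middle of the top face of a carriage on the rail, the second from the left: a fixed flat grey plastic plate 48 mm square and 8 mm thick with a black circle of 41 mm diameter on it, its top 21 mm above the bench (18 mm above the mat). The four carriages a, b, c, d stand in one straight row, in that order, 69 to 101 mm apart centre to centre; the row lies along the carriage's y axis
- spot_c (a point): middle of the top face of a carriage on the rail, the third from the left: a fixed flat grey plastic plate 48 mm square and 8 mm thick with a black circle of 41 mm diameter on it, its top 21 mm above the bench (18 mm above the mat). The four carriages a, b, c, d stand in one straight row, in that order, 69 to 101 mm apart centre to centre; the row lies along the carriage's y axis
- spot_d (a point): middle of the top face of a carriage on the rail, the last, farthest to the robot's right: a fixed flat grey plastic plate 48 mm square and 8 mm thick with a black circle of 41 mm diameter on it, its top 21 mm above the bench (18 mm above the mat). The four carriages a, b, c, d stand in one straight row, in that order, 69 to 101 mm apart centre to centre; the row lies along the carriage's y axis
- start_stop: red stop block, 44 x 20 x 18 mm, fixed on one end of the aluminium rail (34 mm wide, 450 mm long, 10 mm thick), in line with the carriages and about 78 mm beyond the end carriage, either a or d; it marks the start of the row. A black block of the same size is at the other end. Its origin is the centre of its underside, on top of the rail
- driver: screwdriver with a teal handle, about 190 mm long, lying loose on the mat beside the work on the robot's right, to be left alone; origin at the middle of its underside, its handle towards its -x
There are look-alikes about, which are no part of the job. What is shaped like the part that bears mid_green but turquoise is not meant. What is shaped like the part that bears mid_white but turquoise is not meant.

How it is judged:
By the outcome, as a careful person would: the job done as asked, in the order asked, and still so for the second after the job is handed in, with the robot touching nothing.
It also fails if it takes over 112 s, if anything falls off the work surface, if the arm or the gripper's body presses on something with over 40 N, if the wrist force passes 120 N, or if a joint passes its speed limit or range.

### The arm

A 6-joint arm with a two-finger parallel gripper is mounted at the origin on the work surface. World frame = base frame: x ahead of the robot, y to its left, z up, the work surface at z = 0. Lengths are in m, angles in rad, forces in N, time in s.
With the tool pointing down it reaches from about 0.275 to 0.775 m from the base axis. Payload 14.6 kg.
Tool frame: the origin (TCP) lies midway between the tips of the shut fingers; the grasp point (between the pads) lies 19 mm behind it; z points along the fingers, y is the line along which they close (so a half turn about z gives the same grasp; the last joint's range is limited). The gripper opens to 85 mm and grips with 20 to 120 N. Pads are 22 mm wide; open, the fingers measure 114 mm over their backs; the gripper's body (76 mm by 85 mm) begins 54 mm behind the grasp point. The pads swing forward as they close: fully open they stand 13 mm farther back than shut.
Start: joints at [1.188, 0.263, -0.048, 1.259, 0, 1.415], TCP at [0.119, 0.511, 0.231] pointing down, gripper open.
Joint ranges: [-2.65, 2.65], [-0.89, 1.7], [-1.18, 1.37], [-2.13, 2.11], [-1.35, 1.29], [-3.14, 3.14]. Speed limits (rad/s): [1.89, 1.89, 2.57, 2.79, 3.14, 3.14].

### API

Orientations are given as [roll, pitch, yaw] about the fixed x, y, z axes, in that order (R = Rz(yaw) Ry(pitch) Rx(roll)).
In Python, from cell import manip gives the robot as it stands.
- The arm moves only by the tool apply_moves, never from a script. Its argument "targets" is a list of rows, each a list of 7 numbers: the turn, a rotation vector about the tool's x, y, z scaled (see below), then the shift along the tool's x, y, z scaled (see below), then the gripper command: -1 is shut, 1 is fully open, values between are in proportion. A call has 1 to 8 rows; each row shifts and turns the commanded pose from where the row before left it, along the tool's axes as they then stand; what a row does not reach is not made up. The controller multiplies each number of a shift by 30 mm and each number of a turn by 0.08 rad. A row lasts 1/12 s, in which the tool goes at most 41.7 mm and 7.16 degrees, less where a joint would pass 70% of its speed; a pose out of reach is approached as far as the arm can. A call with a number of a shift or a turn outside -1 to 1 is refused whole. A call with a gripper value outside its range is refused whole. The fingers move at their own pace and stop on an object; "newtons" is the grip in N (left out, the last holds). Time passes only in rows, so rows that do not move let the fingers close. It gives the time, the measured TCP pose, the force, the opening and the grip force at its end, in the units of the state.
- manip.state(): the state, without advancing time (a new reading comes with each control period).
- manip.grab_frame(name): name is "scene" or "top" or "wrist"; returns the picture (480x640x3 uint8, red, green, blue); there is no depth.
- manip.camera_params(name): a dict with "vfov" (degrees; the focal length in pixels is half the picture's height over the tangent of half this angle, whatever the lens; pixels are square), "cx", "cy" (the principal point, pixels), "T" (4x4, takes a point from camera to world coordinates); the wrist camera has in their place "tool_from_camera" (4x4, takes a point from camera to tool coordinates, whose origin is the TCP and whose axes are the flange's). Camera axes: x right, y up, looking along -z (the intrinsics and any distortion apply to the point x, -y, -z); pixel columns grow to the right and rows downward; lengths in m; the calibration is good to about 2 mm. A picture is of the moment at which its call begins: read the wrist's pose just before it. camera_params takes no time and is no camera call.
- manip.hand_in(): hands the job in; it is judged then, once.
The state is a dict: "time": time; "joints": joint angles; "joint_velocities": joint speeds; "tau": joint torques, N m; "position": TCP position; "tcp_rot": TCP orientation; "ft_force": force on the tool from outside, world axes, zero at the start; "wrist_torque": the same for the moment, N m; "width": finger opening in m; "gripper_force": force on a finger pad.
Only numpy, scipy, OpenCV 4.12 (cv2) and the standard library are available. Lean on these libraries where they do the work, as an engineer would, in place of code of your own. Each camera call takes 0.05 s, during which the arm holds its last target. There are 200 camera calls.

## Working session

There is one attempt and no reset: what is moved stays moved. The work goes in short steps, Python scripts to look and compute and a tool call to move; the robot and the scene stay as the last step left them, time stands still between calls to the robot, and variables do not carry over. Pictures are saved under pics/ and viewed, at most 14 in all, crops included, and the job is handed in when it is done.

Besides the shell and the picture viewer there is one more tool, called after "Emit:" as a command line: name --pt "numbers of a row" for each row, then --argument value for the rest. apply_moves: Moves the arm, as the interface text tells. Shifts and turns lie within -1 to 1; 1 stands for 30 mm of shift or 0.08 rad of turn. Its arguments: {"type":"object","properties":{"targets":{"type":"array","items":{"type":"array","items":{"type":"number","minimum":-1,"maximum":1}}},"newtons":{"type":"number"}},"required":["targets"]}

```bash
ls; mkdir -p pics; python3 - <<'E'
from cell import manip
import cv2
for n in("scene","top"):
    im=manip.grab_frame(n); cv2.imwrite(f"pics/{n}0.png",im[:,:,::-1])
    print(n,manip.camera_params(n))
print(manip.camera_params("wrist")); print(manip.state())
E
```

```text
pics
scene {'vfov': 56.61284676386405, 'cx': 320.236032657049, 'cy': 233.0093737947544, 'T': array([[-0.87033571, -0.41226489,  0.2693574 ,  0.76387429],
       [ 0.49245165, -0.72563155,  0.48057282,  0.32149121],
       [-0.00266907,  0.55090518,  0.83456357,  0.71459145],
       [ 0.        ,  0.        ,  0.        ,  1.        ]])}
top {'vfov': 43.83089920425708, 'cx': 329.47446482683597, 'cy': 235.37320854393656, 'T': array([[ 2.88069390e-02,  9.91376793e-01, -1.27836675e-01,
         3.55656645e-01],
       [-9.99575437e-01,  2.91293510e-02,  6.52816589e-04,
        -6.31131497e-02],
       [ 4.37098659e-03,  1.27763595e-01,  9.91795018e-01,
         1.47841522e+00],
       [ 0.00000000e+00,  0.00000000e+00,  0.00000000e+00,
         1.00000000e+00]])}
{'vfov': 68.77847183328007, 'cx': 319.27401964887116, 'cy': 236.57243174057263, 'tool_from_camera': array([[-5.72122048e-04,  9.49382865e-01,  3.14120755e-01,
         7.98896054e-02],
       [ 9.99999788e-01,  4.45941199e-04,  4.73553534e-04,
        -5.58157859e-05],
       [ 3.09504225e-04,  3.14120959e-01, -9.49382919e-01,
        -1.42977289e-01],
       [ 0.00000000e+00,  0.00000000e+00,  0.00000000e+00,
         1.00000000e+00]])}
{'time': 0.1, 'joints': array([ 1.18770671e+00,  2.63486888e-01, -4.88679424e-02,  1.25943477e+00,
        1.71432938e-05,  1.41550700e+00]), 'joint_velocities': array([-1.18631356e-03, -2.42858386e-03,  2.16838146e-03,  5.88529109e-06,
       -2.33314800e-03,  1.60064230e-03]), 'tau': array([ 1.87435377e-03, -6.38573742e+01,  3.85065901e+01,  1.00006277e-02,
       -1.58953708e-04, -1.48295209e-05]), 'position': array([0.11846064, 0.51119584, 0.23086911]), 'tcp_rot': array([-3.14061398e+00, -1.70563206e-04,  2.91379227e+00]), 'ft_force': array([ 0.62651533, -0.32933798, -0.99111101]), 'wrist_torque': array([ 0.02727653,  0.03689125, -0.01162605]), 'gripper_force': 0.0, 'width': 0.08547147999891315}
```

View pics/scene0.png

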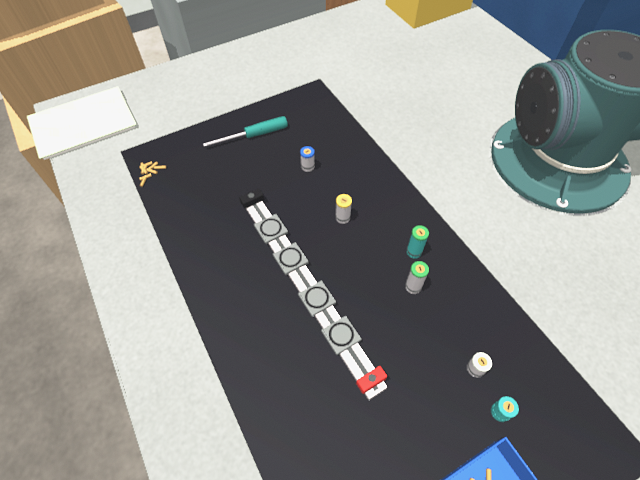

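View pics/top0.png

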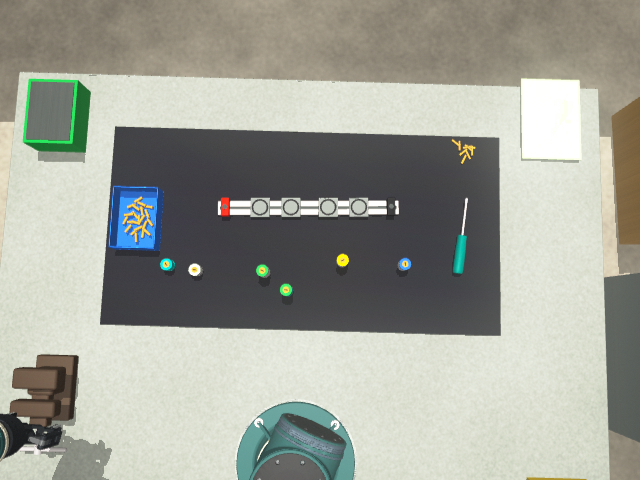

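The scene view shows the red stop at (372,380), on the robot's left, so the order is white→a, blue→b, yellow→c, green→d. The grey-barrelled green cylinder is at scene (419,270), and the turquoise decoy is at (418,235). In the top view the real green one should be at (262,271) and the decoy at (286,290).

```bash
cat > h.py <<'E'
import numpy as np, cv2
from cell import manip
from scipy.spatial.transform import Rotation as R
def cam(n,s=None):
    p=manip.camera_params(n)
    if n=="wrist":
        T=np.eye(4);T[:3,:3]=R.from_euler("xyz",s["tcp_rot"]).as_matrix();T[:3,3]=s["position"]
        p["T"]=T@p["tool_from_camera"]
    p["f"]=240/np.tan(np.radians(p["vfov"]/2)); return p
def ray(p,u,v,z):
    d=p["T"][:3,:3]@np.array([(u-p["cx"])/p["f"],-(v-p["cy"])/p["f"],-1]); o=p["T"][:3,3]
    return o+d*(z-o[2])/d[2]
def proj(p,X):
    c=p["T"][:3,:3].T@(np.array(X)-p["T"][:3,3]); return p["cx"]+p["f"]*c[0]/-c[2], p["cy"]-p["f"]*c[1]/-c[2]
HUE={"blue":(100,118),"yellow":(24,36),"green":(48,72),"red":(0,5),"turq":(80,97)}
def blobs(im,name,amin=25):
    hsv=cv2.cvtColor(im,cv2.COLOR_RGB2HSV)
    if name=="white": m=cv2.inRange(hsv,(0,0,190),(180,40,255))
    else:
        a,b=HUE[name]; m=cv2.inRange(hsv,(a,110,70),(b,255,255))
    m=cv2.morphologyEx(m,cv2.MORPH_CLOSE,np.ones((3,3)))
    out=[]
    for c in cv2.findContours(m,cv2.RETR_EXTERNAL,cv2.CHAIN_APPROX_NONE)[0]:
        h=cv2.convexHull(c);A=cv2.contourArea(h)
        if A>amin:
            M=cv2.moments(h); out.append((M["m10"]/M["m00"],M["m01"]/M["m00"],A))
    return out
E
python3 - <<'E'
from h import *
np.set_printoptions(precision=4,suppress=True)
H=dict(white=.036,blue=.046,yellow=.056,green=.066)
for n in("scene","top"):
    im=cv2.imread(f"pics/{n}0.png")[:,:,::-1].copy();p=cam(n)
    for k in H:
        for u,v,A in blobs(im,k):
            X=ray(p,u,v,.003+H[k])
            if A<900 and 0.2<X[0]<.6 and abs(X[1])<.45: print(n,k,round(u,1),round(v,1),A,X[:2])
    for u,v,A in blobs(im,"red"): print(n,"red",u,v,A,ray(p,u,v,.028)[:2])
    g=cv2.cvtColor(im,cv2.COLOR_RGB2HSV)
    m=cv2.inRange(g,(0,0,90),(180,40,185))
    # carriages: grey, near rail
    for c in cv2.findContours(cv2.morphologyEx(m,cv2.MORPH_OPEN,np.ones((3,3))),cv2.RETR_EXTERNAL,cv2.CHAIN_APPROX_NONE)[0]:
        h=cv2.convexHull(c);A=cv2.contourArea(h)
        if 150<A<2000:
            M=cv2.moments(h);u,v=M["m10"]/M["m00"],M["m01"]/M["m00"];print(n,"grey",round(u,1),round(v,1),A,ray(p,u,v,.021)[:2])
E
```

```text
scene white 481.7 361.5 285.5 [0.4474 0.2584]
scene white 360.6 351.2 430.5 [0.5994 0.1538]
scene white 335.4 311.3 361.5 [0.5996 0.0775]
scene blue 306.9 151.3 129.0 [ 0.4745 -0.2486]
scene yellow 508.1 406.1 48.0 [0.4665 0.3271]
scene yellow 481.6 361.1 36.5 [0.4564 0.2597]
scene yellow 343.7 200.0 139.0 [ 0.4784 -0.0983]
scene green 419.5 268.5 212.0 [0.4479 0.0916]
scene green 420.0 232.2 186.5 [0.4041 0.0339]
scene red 371.2276603633667 379.1701890989989 449.5 [0.6059 0.1956]
scene grey 474.0 369.8 156.5 [0.4579 0.2609]
scene grey 414.0 283.0 284.0 [0.4497 0.093 ]
scene grey 342.8 214.5 207.0 [ 0.4815 -0.0935]
scene grey 546.6 158.6 158.5 [ 0.0363 -0.0063]
scene grey 632.1 155.8 460.5 [-0.1252  0.0766]
top blue 404.8 263.4 111.5 [ 0.4774 -0.247 ]
top yellow 342.2 259.6 108.0 [ 0.4812 -0.0961]
top yellow 142.0 227.1 325.0 [0.5455 0.3864]
top yellow 132.9 214.4 301.5 [0.5755 0.4102]
top green 285.4 289.1 110.0 [0.4069 0.0359]
top green 261.6 269.9 111.0 [0.4503 0.094 ]
top red 224.98713450292396 206.96959064327484 142.5 [0.6056 0.1954]
top grey 289.2 468.2 1323.5 [-0.0094  0.0145]
top grey 63.3 422.2 179.0 [0.08  0.552]
top grey 60.9 156.5 404.5 [0.7225 0.6132]
top grey 492.3 148.6 292.0 [ 0.7754 -0.4668]
top grey 605.2 118.0 432.0 [ 0.8635 -0.7535]
top grey 450.3 73.2 243.5 [ 0.9702 -0.3607]
top grey 370.4 71.2 363.5 [ 0.9692 -0.1564]
top grey 425.3 72.7 620.0 [ 0.9696 -0.2967]
```

Emit:
apply_moves --pt "0 0 1 0 0 0 1" --pt "0 0 1 0 0 0 1" --pt "0 0 1 0 0 0 1" --pt "0 0 1 0 0 0 1" --pt "0 0 1 0 0 0 1" --pt "0 0 1 0 0 0 1" --pt "0 0 1 0 0 0 1" --pt "0 0 1 0 0 0 1" --newtons 40

```text
time: 0.77
position: [0.1185, 0.5113, 0.231]
tcp_rot: [-3.141, 0.0, 2.27]
ft_force: [-0.7, 0.4, -0.3]
width: 0.0853
gripper_force: 0.0
```

Emit:
apply_moves --pt "0 0 1 0 0 0 1" --pt "0 0 1 0 0 0 1" --pt "0 0 1 0 0 0 1" --pt "0 0 1 0 0 0 1" --pt "0 0 1 0 0 0 1" --pt "0 0 1 0 0 0 1" --pt "0 0 1 0 0 0 1" --pt "0 0 1 0 0 0 1"

```text
time: 1.43
position: [0.1185, 0.5113, 0.231]
tcp_rot: [-3.141, 0.001, 1.63]
ft_force: [0.1, 0.1, -0.3]
width: 0.0855
gripper_force: 0.0
```

Emit:
apply_moves --pt "0 0 0.79 0 0 0 1" --pt "0 0 0 0 0 0 1" --pt "0 0 0 0 0 0 1"

```text
time: 1.68
position: [0.1185, 0.5113, 0.2311]
tcp_rot: [-3.141, 0.0, 1.573]
ft_force: [0.6, -0.2, 0.2]
width: 0.0848
gripper_force: 0.0
```

```bash
python3 - <<'E'
from h import *
im=cv2.imread("pics/top0.png")[:,:,::-1].copy();p=cam("top")
for u,v in((195,270),): print(ray(p,u,v,.039))
for u,v in((260,207),(291,207),(328,207),(358,207)): print(ray(p,u,v,.021))
print(manip.state())
E
```

```text
[0.4474717  0.25778391 0.039     ]
[0.6092912 0.1099968 0.021    ]
[0.61156229 0.03325919 0.021     ]
[ 0.61427432 -0.05837715  0.021     ]
[ 0.61647435 -0.13271389  0.021     ]
{'time': 1.6833, 'joints': array([ 1.18767846e+00,  2.63302165e-01, -4.85852137e-02,  1.25938248e+00,
       -1.74062959e-05,  2.75658835e+00]), 'joint_velocities': array([ 5.62524321e-05, -1.52584823e-03,  2.10447237e-03,  1.48775641e-03,
       -5.16977840e-04, -1.67371293e-02]), 'tau': array([ 2.84692869e-04, -6.37552285e+01,  3.84636855e+01,  6.67632514e-03,
        2.22890030e-04,  5.15344664e-01]), 'position': array([0.11853935, 0.51132555, 0.23106866]), 'tcp_rot': array([-3.14143094e+00,  4.45407037e-04,  1.57268281e+00]), 'ft_force': array([ 0.58425414, -0.18851266,  0.17140224]), 'wrist_torque': array([-0.02735327, -0.03082238,  0.0036523 ]), 'gripper_force': 0.0, 'width': 0.08481818319536566}
```

Emit:
apply_moves --pt "0 0 0 -0.85 0.72 0 1" --pt "0 0 0 -0.85 0.72 0 1" --pt "0 0 0 -0.85 0.72 0 1" --pt "0 0 0 -0.85 0.72 0 1" --pt "0 0 0 -0.85 0.72 0 1" --pt "0 0 0 -0.85 0.72 0 1" --pt "0 0 0 -0.85 0.72 0 1" --pt "0 0 0 -0.85 0.72 0 1"

```text
time: 2.35
position: [0.292, 0.306, 0.2313]
tcp_rot: [3.141, -0.0, 1.573]
ft_force: [0.9, 1.1, 0.2]
width: 0.0853
gripper_force: 0.0
```

Emit:
apply_moves --pt "0 0 0 -0.85 0.72 0 1" --pt "0 0 0 -0.85 0.72 0 1" --pt "0 0 0 -0.85 0.72 0 1" --pt "0 0 0 -0.85 0.72 0 1" --pt "0 0 0 -0.85 0.72 0 1" --pt "0 0 0 -0.85 0.72 0 1" --pt "0 0 0 -0.85 0.72 0 1" --pt "0 0 0 -0.85 0.72 0 1"

```text
time: 3.02
position: [0.4649, 0.1018, 0.2313]
tcp_rot: [3.142, -0.0, 1.573]
ft_force: [1.0, 1.6, 1.0]
width: 0.0857
gripper_force: 0.0
```

Emit:
apply_moves --pt "0 0 0 -0.85 0.72 0 1" --pt "0 0 0 -0.85 0.72 0 1" --pt "0 0 0 -0.85 0.72 0 1" --pt "0 0 0 -0.85 0.72 0 1" --pt "0 0 0 0 0 0 1" --pt "0 0 0 0 0 0 1" --pt "0 0 0 0 0 0 1"

```text
time: 3.6
position: [0.5501, 0.0016, 0.2311]
tcp_rot: [-3.141, -0.0, 1.572]
ft_force: [-0.3, 0.3, -0.4]
width: 0.0853
gripper_force: 0.0
```

```bash
python3 - <<'E'
from h import *
s=manip.state(); im=manip.grab_frame("wrist"); cv2.imwrite("pics/w1.png",im[:,:,::-1])
np.save("pics/w1.npy",np.r_[s["position"],s["tcp_rot"]]); print(s["position"],s["tcp_rot"])
E
```

```text
[0.55006505 0.00156808 0.23105939] [-3.14086119e+00 -2.72334128e-04  1.57176027e+00]
```

View pics/w1.png

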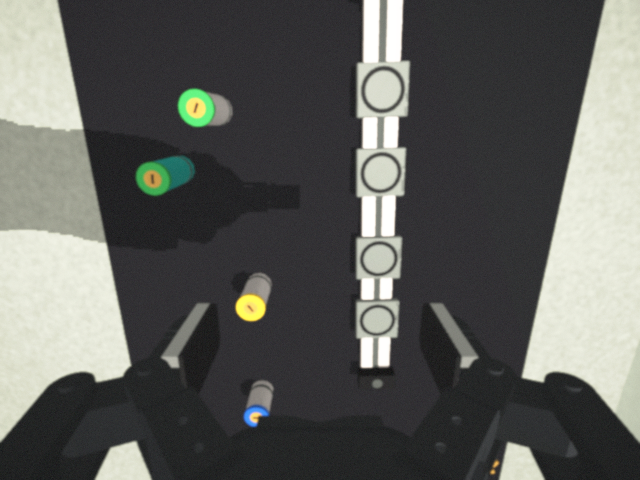

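Here the wrist view shows the four carriages with circles at about (383,90), (381,172), (379,258) and (377,320). Green is at (197,107), yellow at (251,307) and blue at (257,416, partly hidden). The grey-barrelled green cylinder is the one at larger x and y.

```bash
cat >> h.py <<'E'
def discs(im,p):
    """inner grey discs of the carriage circles -> world xy"""
    g=cv2.cvtColor(im,cv2.COLOR_RGB2GRAY); m=cv2.adaptiveThreshold(g,255,cv2.ADAPTIVE_THRESH_MEAN_C,cv2.THRESH_BINARY,31,-2) if 0 else ((g>125)*255).astype(np.uint8)
    out=[]
    cs,_=cv2.findContours(m,cv2.RETR_CCOMP,cv2.CHAIN_APPROX_NONE)
    for c in cs:
        A=cv2.contourArea(c)
        if A<300 or len(c)<10: continue
        (u,v),(a,b),_t=cv2.fitEllipse(c)
        if min(a,b)/max(a,b)>.8 and abs(A/(np.pi*a*b/4)-1)<.06: out.append((u,v,a,b,*ray(p,u,v,.021)[:2]))
    return out
E
python3 - <<'E'
from h import *
np.set_printoptions(precision=4,suppress=True)
im=cv2.imread("pics/w1.png")[:,:,::-1].copy(); q=np.load("pics/w1.npy")
p=cam("wrist",dict(position=q[:3],tcp_rot=q[3:]))
for d in discs(im,p): print(np.array(d))
for k,h in(("green",.069),("yellow",.059),("blue",.049)):
    for u,v,A in blobs(im,k): print(k,round(u),round(v),A,ray(p,u,v,h)[:2])
E
```

```text
[376.9732 320.0037  24.3754  28.5504   0.6171  -0.1359]
[378.4288 258.3795  27.7536  30.6      0.6147  -0.0597]
[152.5258 178.2042  26.6398  31.1373   0.383    0.0269]
[380.4714 172.3792  32.5291  34.0208   0.6118   0.0328]
[382.4873  89.1947  35.2685  38.871    0.6094   0.1097]
[376.9504 319.792   31.3357  36.0114   0.6171  -0.1356]
[378.3756 258.3145  34.8769  38.257    0.6146  -0.0596]
[380.4987 172.2744  39.7981  42.0512   0.6118   0.0329]
[382.5163  89.1388  43.0654  47.5534   0.6095   0.1098]
green 153 178 937.5 [0.4058 0.0343]
green 195 107 1105.0 [0.4494 0.0923]
yellow 250 307 566.5 [ 0.4806 -0.0978]
yellow 157 178 50.5 [0.4054 0.0328]
yellow 147 178 66.5 [0.3962 0.0327]
yellow 195 107 276.5 [0.4461 0.0925]
blue 255 415 403.0 [ 0.4752 -0.2467]
```

Emit:
apply_moves --pt "0 0 0 -0.825 -0.578 0 1" --pt "0 0 0 -0.825 -0.578 0 1" --pt "0 0 0 -0.825 -0.578 0.5 1" --pt "0 0 0 -0.825 -0.578 0.5 1" --pt "0 0 0 0 0 1 1" --pt "0 0 0 0 0 1 1" --pt "0 0 0 0 0 1 1" --pt "0 0 0 0 0 0 1"

```text
time: 4.32
position: [0.4781, -0.0959, 0.1076]
tcp_rot: [-3.136, -0.002, 1.572]
ft_force: [-0.9, -0.2, -0.8]
width: 0.0854
gripper_force: 0.0
```

Emit:
apply_moves --pt "0 0 0 0 0 0.8 1" --pt "0 0 0 0 0 0.8 1" --pt "0 0 0 0 0 0.8 1" --pt "0 0 0 0 0 0.5 1" --pt "0 0 0 0 0 0.25 1" --pt "0 0 0 0 0 0 1" --pt "0 0 0 0 0 0 1" --pt "0 0 0 0 0 0 1"

```text
time: 4.98
position: [0.4819, -0.0977, 0.0182]
tcp_rot: [3.14, 0.001, 1.571]
ft_force: [-0.1, 0.2, 0.6]
width: 0.0855
gripper_force: 0.0
```

Emit:
apply_moves --pt "0 0 0 0 0 0 -1" --pt "0 0 0 0 0 0 -1" --pt "0 0 0 0 0 0 -1" --pt "0 0 0 0 0 0 -1" --pt "0 0 0 0 0 0 -1" --pt "0 0 0 0 0 0 -1" --pt "0 0 0 0 0 0 -1" --pt "0 0 0 0 0 0 -1"

```text
time: 5.65
position: [0.4811, -0.0977, 0.017]
tcp_rot: [3.141, 0.0, 1.571]
ft_force: [-1.9, 0.4, 4.9]
width: 0.0271
gripper_force: 39.0
```

Emit:
apply_moves --pt "0 0 0 0 0 -0.3 -1" --pt "0 0 0 0 0 -0.8 -1" --pt "0 0 0 0 0 -1 -1" --pt "0 0 0 0 0 -1 -1" --pt "0 0 0 0 0 -0.7 -1" --pt "0 0 0 0 0 -0.3 -1" --pt "0 0 0 0.1 0.36 0 -1" --pt "0 0 0 0.2 0.7 0 -1"

```text
time: 6.32
position: [0.5122, -0.0886, 0.1396]
tcp_rot: [-3.141, 0.0, 1.569]
ft_force: [0.6, -0.0, -3.8]
width: 0.0268
gripper_force: 40.1
```

Emit:
apply_moves --pt "0 0 0 0.27 0.9 0 -1" --pt "0 0 0 0.3 1 0 -1" --pt "0 0 0 0.25 0.9 0 -1" --pt "0 0 0 0.1 0.4 0 -1" --pt "0 0 0 0.05 0.2 0 -1" --pt "0 0 0 0 0 0 -1" --pt "0 0 0 0 0 0 -1" --pt "0 0 0 0 0 0 -1"

```text
time: 6.98
position: [0.6139, -0.0597, 0.1394]
tcp_rot: [-3.14, -0.0, 1.57]
ft_force: [0.4, 0.1, -2.9]
width: 0.027
gripper_force: 40.3
```

Emit:
apply_moves --pt "0 0 0 0 0 0.5 -1" --pt "0 0 0 0 0 0.8 -1" --pt "0 0 0 0 0 0.8 -1" --pt "0 0 0 0 0 0.5 -1" --pt "0 0 0 0 0 0.2 -1" --pt "0 0 0 0 0 0.1 -1" --pt "0 0 0 0 0 0 -1" --pt "0 0 0 0 0 0 -1"

```text
time: 7.65
position: [0.6152, -0.0598, 0.0539]
tcp_rot: [3.14, 0.0, 1.57]
ft_force: [-0.3, -0.2, -2.9]
width: 0.0273
gripper_force: 40.4
```

Emit:
apply_moves --pt "0 0 0 0 0 0.2 -1" --pt "0 0 0 0 0 0.15 -1" --pt "0 0 0 0 0 0.1 -1" --pt "0 0 0 0 0 0.07 -1" --pt "0 0 0 0 0 0.05 -1" --pt "0 0 0 0 0 0 -1" --pt "0 0 0 0 0 0 -1" --pt "0 0 0 0 0 0 -1"

```text
time: 8.32
position: [0.615, -0.0596, 0.0358]
tcp_rot: [3.141, 0.0, 1.571]
ft_force: [-0.5, 0.6, -2.4]
width: 0.0271
gripper_force: 40.4
```

```bash
cat >> h.py <<'E'
def snap(n,name):
    s=manip.state(); im=manip.grab_frame(n); cv2.imwrite(f"pics/{name}.png",im[:,:,::-1]); return im,cam(n,s)
E
python3 - <<'E'
from h import *
im,p=snap("scene","s2")
cv2.imwrite("pics/s2c.png",cv2.resize(im[150:350,200:467,::-1],None,fx=3,fy=3,interpolation=2))
E
```

```text
(no output)
```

View pics/s2c.png

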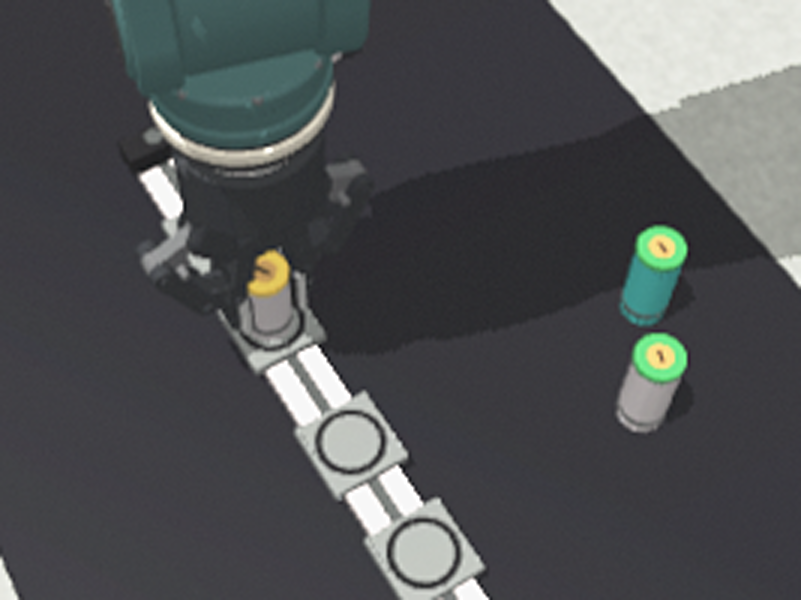

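The crop shows yellow upright in the middle of carriage c's circle, with the weight not yet on the plate. I'll lower about 1 mm more and release.

Emit:
apply_moves --pt "0 0 0 0 0 0.03 -1" --pt "0 0 0 0 0 0 -1" --pt "0 0 0 0 0 0 -1"

```text
time: 8.62
position: [0.6151, -0.0596, 0.0351]
tcp_rot: [3.141, 0.0, 1.571]
ft_force: [-0.2, 0.6, 1.4]
width: 0.0268
gripper_force: 40.7
```

Emit:
apply_moves --pt "0 0 0 0 0 0 0" --pt "0 0 0 0 0 0 1" --pt "0 0 0 0 0 0 1" --pt "0 0 0 0 0 0 1" --pt "0 0 0 0 0 0 1" --pt "0 0 0 0 0 0 1"

```text
time: 9.12
position: [0.6149, -0.0596, 0.0348]
tcp_rot: [-3.142, 0.0, 1.571]
ft_force: [-0.2, 0.2, 0.3]
width: 0.0852
gripper_force: 0.0
```

Emit:
apply_moves --pt "0 0 0 0 0 -0.3 1" --pt "0 0 0 0 0 -0.8 1" --pt "0 0 0 0 0 -1 1" --pt "0 0 0 0 0 -1 1" --pt "0 0 0 0 0 -0.6 1" --pt "0 0 0 0 0 0 1" --pt "0 0 0 0 0 0 1"

```text
time: 9.7
position: [0.6154, -0.0597, 0.1471]
tcp_rot: [3.139, 0.001, 1.571]
ft_force: [0.9, -0.3, -0.8]
width: 0.085
gripper_force: 0.0
```

Emit:
apply_moves --pt "0 0 0 -0.5 -0.37 0 1" --pt "0 0 0 -0.9 -0.66 0 1" --pt "0 0 0 -0.95 -0.71 0 1" --pt "0 0 0 -0.95 -0.71 0 1" --pt "0 0 0 -0.95 -0.71 0 1" --pt "0 0 0 -0.95 -0.71 0 1" --pt "0 0 0 -0.7 -0.5 0 1" --pt "0 0 0 -0.34 -0.25 0 1"

```text
time: 10.37
position: [0.4741, -0.2485, 0.145]
tcp_rot: [-3.14, -0.001, 1.568]
ft_force: [1.0, 0.2, 0.9]
width: 0.0857
gripper_force: 0.0
```

Emit:
apply_moves --pt "0 0 0 0 0 0 1" --pt "0 0 0 0 0 0 1" --pt "0 0 0 0 0 0 1" --pt "0 0 0 0 0 0 1"

```text
time: 10.7
position: [0.4768, -0.2457, 0.1455]
tcp_rot: [-3.141, -0.0, 1.572]
ft_force: [-0.5, -0.3, 0.2]
width: 0.0854
gripper_force: 0.0
```

```bash
python3 - <<'E'
from h import *
im,p=snap("wrist","w3")
for u,v,A in blobs(im,"blue"): print(u,v,A,ray(p,u,v,.049)[:2])
im,p=snap("scene","s3")
for u,v,A in blobs(im,"yellow"): print(u,v,A,ray(p,u,v,.077)[:2])
print(manip.state()["position"])
E
```

```text
317.74690382081684 241.80434782608697 1265.0 [ 0.47640612 -0.24851349]
508.03546099290776 406.3723404255319 47.0 [0.47498005 0.32712226]
481.63013698630135 361.05022831050223 36.5 [0.46483248 0.26137116]
287.2044198895028 240.2661141804788 181.0 [ 0.61408257 -0.06050232]
419.8965517241379 231.97701149425285 29.0 [0.4083613  0.03696898]
[ 0.47677524 -0.24584991  0.14563085]
```

View pics/w3.png

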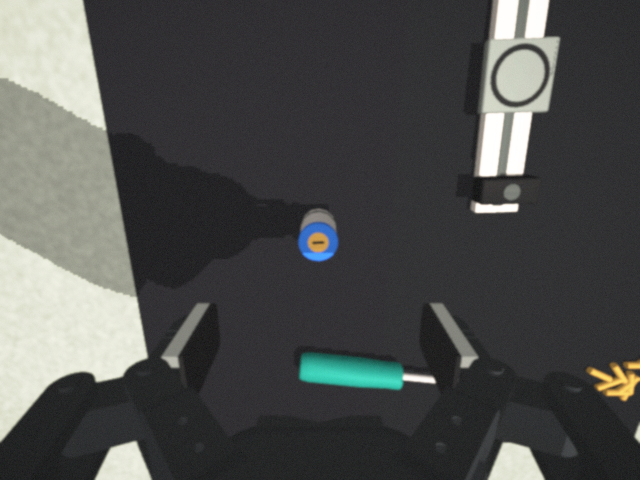

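Blue is centred at pixel (318,242), the driver lies clear of the gripper, and yellow measures within about 1 mm of spot c. Next I'll descend on blue.

Emit:
apply_moves --pt "0 0 0 -0.06 0 0.5 1" --pt "0 0 0 0 0 0.9 1" --pt "0 0 0 0 0 0.9 1" --pt "0 0 0 0 0 0.9 1" --pt "0 0 0 0 0 0.7 1" --pt "0 0 0 0 0 0.35 1" --pt "0 0 0 0 0 0.2 1" --pt "0 0 0 0 0 0 1"

```text
time: 11.47
position: [0.4761, -0.2478, 0.0113]
tcp_rot: [-3.14, -0.001, 1.571]
ft_force: [-0.2, -0.7, -0.8]
width: 0.0855
gripper_force: 0.0
```

Emit:
apply_moves --pt "0 0 0 0 0 0 1" --pt "0 0 0 0 0 0 0" --pt "0 0 0 0 0 0 -1" --pt "0 0 0 0 0 0 -1" --pt "0 0 0 0 0 0 -1" --pt "0 0 0 0 0 0 -1" --pt "0 0 0 0 0 0 -1" --pt "0 0 0 0 0 0 -1"

```text
time: 12.13
position: [0.4764, -0.2487, 0.0127]
tcp_rot: [3.141, 0.0, 1.571]
ft_force: [-0.5, 0.7, 5.4]
width: 0.0273
gripper_force: 39.0
```

Emit:
apply_moves --pt "0 0 0 0 0 0 -1" --pt "0 0 0 0 0 0 -1"

```text
time: 12.3
position: [0.4764, -0.2487, 0.0128]
tcp_rot: [3.141, 0.0, 1.571]
ft_force: [-1.1, 0.7, 6.4]
width: 0.0272
gripper_force: 39.0
```

Emit:
apply_moves --pt "0 0 0 0 0 -0.3 -1" --pt "0 0 0 0 0 -0.8 -1" --pt "0 0 0 0 0 -1 -1" --pt "0 0 0 0 0 -1 -1" --pt "0 0 0 0 0 -0.7 -1" --pt "0 0 0 0 0 -0.3 -1" --pt "0 0 0 0.4 0.2 0 -1" --pt "0 0 0 0.8 0.4 0 -1"

```text
time: 12.97
position: [0.494, -0.2133, 0.135]
tcp_rot: [3.142, 0.001, 1.568]
ft_force: [0.8, 0.4, -2.5]
width: 0.0268
gripper_force: 39.7
```

Emit:
apply_moves --pt "0 0 0 1 0.5 0 -1" --pt "0 0 0 1 0.5 0 -1" --pt "0 0 0 1 0.5 0 -1" --pt "0 0 0 1 0.5 0 -1" --pt "0 0 0 1 0.5 0 -1" --pt "0 0 0 1 0.5 0 -1" --pt "0 0 0 1 0.45 0 -1" --pt "0 0 0 0.7 0.3 0 -1"

```text
time: 13.63
position: [0.6069, 0.0219, 0.1336]
tcp_rot: [-3.139, -0.001, 1.572]
ft_force: [-0.4, -0.1, -2.5]
width: 0.0271
gripper_force: 39.7
```

Emit:
apply_moves --pt "0 0 0 0.47 0.16 0 -1" --pt "0 0 0 0 0 0 -1" --pt "0 0 0 0 0 0 -1" --pt "0 0 0 0 0 0 -1" --pt "0 0 0 0 0 0 -1" --pt "0 0 0 0 0 0 -1"

```text
time: 14.13
position: [0.6113, 0.0316, 0.1352]
tcp_rot: [-3.141, 0.0, 1.569]
ft_force: [-0.2, -0.2, -3.1]
width: 0.0269
gripper_force: 39.8
```

Emit:
apply_moves --pt "0 0 0 0.03 0.01 0.4 -1" --pt "0 0 0 0 0 0.7 -1" --pt "0 0 0 0 0 0.8 -1" --pt "0 0 0 0 0 0.6 -1" --pt "0 0 0 0 0 0.4 -1" --pt "0 0 0 0 0 0.2 -1" --pt "0 0 0 0 0 0.1 -1" --pt "0 0 0 0 0 0 -1"

```text
time: 14.8
position: [0.6119, 0.0331, 0.0393]
tcp_rot: [-3.141, 0.0, 1.57]
ft_force: [-0.2, 0.7, -1.5]
width: 0.0265
gripper_force: 39.8
```

Emit:
apply_moves --pt "0 0 0 0 0 0.1 -1" --pt "0 0 0 0 0 0.08 -1" --pt "0 0 0 0 0 0.05 -1" --pt "0 0 0 0 0 0 -1" --pt "0 0 0 0 0 0 -1" --pt "0 0 0 0 0 0 -1"

```text
time: 15.3
position: [0.612, 0.0334, 0.0326]
tcp_rot: [3.141, 0.0, 1.571]
ft_force: [0.9, 0.2, -2.0]
width: 0.0268
gripper_force: 39.8
```

Emit:
apply_moves --pt "0 0 0 0 0 0.03 -1" --pt "0 0 0 0 0 0.03 -1" --pt "0 0 0 0 0 0 -1" --pt "0 0 0 0 0 0 -1" --pt "0 0 0 0 0 0 -1"

```text
time: 15.72
position: [0.612, 0.0334, 0.0308]
tcp_rot: [3.141, 0.0, 1.571]
ft_force: [-0.4, -0.1, 2.4]
width: 0.0273
gripper_force: 40.0
```

Emit:
apply_moves --pt "0 0 0 0 0 0 0" --pt "0 0 0 0 0 0 1" --pt "0 0 0 0 0 0 1" --pt "0 0 0 0 0 0 1" --pt "0 0 0 0 0 0 1" --pt "0 0 0 0 0 -0.3 1" --pt "0 0 0 0 0 -0.8 1" --pt "0 0 0 0 0 -1 1"

```text
time: 16.38
position: [0.6107, 0.0335, 0.0934]
tcp_rot: [-3.138, -0.0, 1.571]
ft_force: [0.3, -0.0, 0.3]
width: 0.0854
gripper_force: 0.0
```

Emit:
apply_moves --pt "0 0 0 0 0 -1 1" --pt "0 0 0 0 0 -0.7 1" --pt "0 0 0 0.18 -0.5 0 1" --pt "0 0 0 0.35 -0.95 0 1" --pt "0 0 0 0.35 -0.95 0 1" --pt "0 0 0 0.35 -0.95 0 1" --pt "0 0 0 0.35 -0.95 0 1" --pt "0 0 0 0.25 -0.7 0 1"

```text
time: 17.05
position: [0.4596, 0.089, 0.1452]
tcp_rot: [-3.141, -0.0, 1.571]
ft_force: [0.1, 1.0, 0.7]
width: 0.0853
gripper_force: 0.0
```

Emit:
apply_moves --pt "0 0 0 0.15 -0.4 0 1" --pt "0 0 0 0 0 0 1" --pt "0 0 0 0 0 0 1" --pt "0 0 0 0 0 0 1" --pt "0 0 0 0 0 0 1" --pt "0 0 0 0 0 0 1"

```text
time: 17.55
position: [0.4508, 0.0926, 0.1445]
tcp_rot: [-3.142, 0.0, 1.57]
ft_force: [-0.1, 0.6, 0.5]
width: 0.0855
gripper_force: 0.0
```

```bash
python3 - <<'E'
from h import *
im,p=snap("wrist","w4")
for u,v,A in blobs(im,"green",200): print("green",u,v,A,ray(p,u,v,.069)[:2])
im,p=snap("scene","s4")
for k,h in(("yellow",.077),("blue",.067)):
  for u,v,A in blobs(im,k):
    if u<400 and v<350: print(k,u,v,A,ray(p,u,v,h)[:2])
print(manip.state()["position"])
E
```

```text
green 255.54668288069178 324.4838535333063 1233.5 [0.40581236 0.0344625 ]
green 316.57567284166373 248.94582313876268 1430.5 [0.44969877 0.09201459]
yellow 315.6458333333333 285.0 32.0 [0.61328057 0.03704484]
yellow 287.2044198895028 240.2661141804788 181.0 [ 0.61408257 -0.06050232]
blue 316.07503607503605 285.4978354978355 231.0 [0.61075181 0.03370731]
[0.45041039 0.09264944 0.1443823 ]
```

View pics/w4.png

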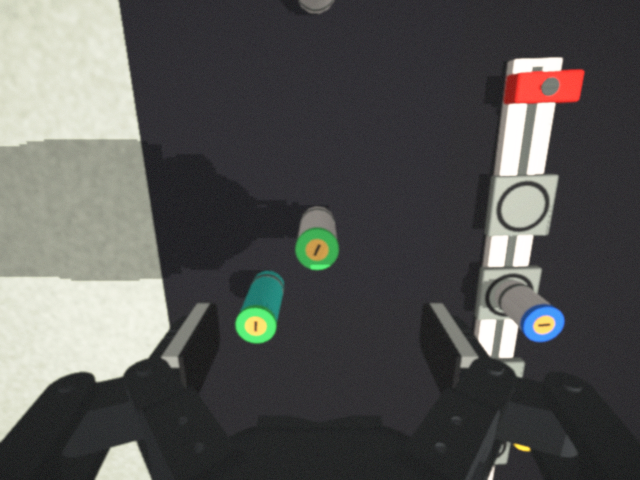

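Blue and yellow stand centred. The grey-barrelled green cylinder at (317,249) is directly under the TCP, and the decoy at (256,324) is clear of the fingers.

Emit:
apply_moves --pt "0 0 0 0 0 0.5 1" --pt "0 0 0 0 0 0.8 1" --pt "0 0 0 0 0 0.9 1" --pt "0 0 0 0 0 0.8 1" --pt "0 0 0 0 0 0.6 1" --pt "0 0 0 0 0 0.3 1" --pt "0 0 0 0 0 0.18 1" --pt "0 0 0 0 0 0 1"

```text
time: 18.32
position: [0.4496, 0.0928, 0.0213]
tcp_rot: [-3.14, 0.0, 1.57]
ft_force: [-1.0, -0.5, 0.2]
width: 0.0857
gripper_force: 0.0
```

Emit:
apply_moves --pt "0 0 0 0 0 0 1" --pt "0 0 0 0 0 0 1" --pt "0 0 0 0 0 0 0" --pt "0 0 0 0 0 0 -1" --pt "0 0 0 0 0 0 -1" --pt "0 0 0 0 0 0 -1" --pt "0 0 0 0 0 0 -1" --pt "0 0 0 0 0 0 -1"

```text
time: 18.98
position: [0.45, 0.0929, 0.0224]
tcp_rot: [3.141, -0.0, 1.571]
ft_force: [-1.4, -0.5, 4.9]
width: 0.0272
gripper_force: 39.0
```

Emit:
apply_moves --pt "0 0 0 0 0 0 -1" --pt "0 0 0 0 0 0 -1" --pt "0 0 0 0 0 0 -1"

```text
time: 19.23
position: [0.45, 0.0929, 0.0224]
tcp_rot: [3.141, 0.0, 1.571]
ft_force: [-1.0, 0.2, 5.8]
width: 0.0272
gripper_force: 39.0
```

Emit:
apply_moves --pt "0 0 0 0 0 -0.3 -1" --pt "0 0 0 0 0 -0.8 -1" --pt "0 0 0 0 0 -1 -1" --pt "0 0 0 0 0 -1 -1" --pt "0 0 0 0 0 -1 -1" --pt "0 0 0 0 0 -0.5 -1" --pt "0 0 0 -0.3 0.22 0 -1" --pt "0 0 0 -0.7 0.51 0 -1"

```text
time: 19.9
position: [0.4712, 0.0636, 0.1604]
tcp_rot: [3.141, -0.0, 1.573]
ft_force: [0.5, 0.8, -2.5]
width: 0.0274
gripper_force: 40.0
```

Emit:
apply_moves --pt "0 0 0 -1 0.73 0 -1" --pt "0 0 0 -1 0.73 0 -1" --pt "0 0 0 -1 0.73 0 -1" --pt "0 0 0 -1 0.73 0 -1" --pt "0 0 0 -1 0.73 0 -1" --pt "0 0 0 -0.8 0.6 0 -1" --pt "0 0 0 -0.5 0.37 0 -1" --pt "0 0 0 -0.3 0.22 0 -1"

```text
time: 20.57
position: [0.6176, -0.1377, 0.158]
tcp_rot: [-3.14, -0.0, 1.569]
ft_force: [-0.0, -0.7, -2.8]
width: 0.0271
gripper_force: 40.0
```

Emit:
apply_moves --pt "0 0 0 0 0 0 -1" --pt "0 0 0 0 0 0 -1" --pt "0 0 0 0 0 0 -1" --pt "0 0 0 0 0 0 -1" --pt "0 0 0 0 0 0 -1" --pt "0 0 0 0 0 0 -1"

```text
time: 21.07
position: [0.6168, -0.1345, 0.1605]
tcp_rot: [3.141, 0.0, 1.571]
ft_force: [0.0, 0.1, -2.5]
width: 0.0276
gripper_force: 40.1
```

Emit:
apply_moves --pt "0 0 0 -0.03 0 0.5 -1" --pt "0 0 0 0 0 0.8 -1" --pt "0 0 0 0 0 0.9 -1" --pt "0 0 0 0 0 0.7 -1" --pt "0 0 0 0 0 0.5 -1" --pt "0 0 0 0 0 0.3 -1" --pt "0 0 0 0 0 0.15 -1" --pt "0 0 0 0 0 0 -1"

```text
time: 21.73
position: [0.6168, -0.1358, 0.0444]
tcp_rot: [-3.141, -0.0, 1.571]
ft_force: [-0.1, -0.6, -3.0]
width: 0.0269
gripper_force: 40.1
```

Emit:
apply_moves --pt "0 0 0 0 0 0 -1" --pt "0 0 0 0 0 0 -1" --pt "0 0 0 0 0 0 -1" --pt "0 0 0 0 0 0.03 -1" --pt "0 0 0 0 0 0.03 -1" --pt "0 0 0 0 0 0 -1" --pt "0 0 0 0 0 0 -1" --pt "0 0 0 0 0 0 -1"

```text
time: 22.4
position: [0.617, -0.1361, 0.0429]
tcp_rot: [3.142, 0.0, 1.571]
ft_force: [-0.0, -0.5, -2.6]
width: 0.027
gripper_force: 40.1
```

Another 2.5 mm to contact.

Emit:
apply_moves --pt "0 0 0 0 0 0.03 -1" --pt "0 0 0 0 0 0.03 -1" --pt "0 0 0 0 0 0.025 -1" --pt "0 0 0 0 0 0 -1" --pt "0 0 0 0 0 0 -1" --pt "0 0 0 0 0 0 -1"

```text
time: 22.9
position: [0.617, -0.1361, 0.0404]
tcp_rot: [3.142, 0.0, 1.571]
ft_force: [-1.4, 1.7, 1.1]
width: 0.027
gripper_force: 40.5
```

Emit:
apply_moves --pt "0 0 0 0 0 0 0" --pt "0 0 0 0 0 0 1" --pt "0 0 0 0 0 0 1" --pt "0 0 0 0 0 0 1" --pt "0 0 0 0 0 0 1" --pt "0 0 0 0 0 -0.3 1" --pt "0 0 0 0 0 -0.8 1" --pt "0 0 0 0 0 -1 1"

```text
time: 23.57
position: [0.6159, -0.1357, 0.1031]
tcp_rot: [-3.139, -0.001, 1.571]
ft_force: [0.6, -0.4, 0.8]
width: 0.0854
gripper_force: 0.0
```

Emit:
apply_moves --pt "0 0 0 0 0 -1 1" --pt "0 0 0 0 0 -0.7 1" --pt "0 0 0 0 0 -0.3 1" --pt "0 0 0 0.3 -0.13 0 1" --pt "0 0 0 0.7 -0.3 0 1" --pt "0 0 0 1 -0.43 0 1" --pt "0 0 0 1 -0.43 0 1" --pt "0 0 0 1 -0.43 0 1"

```text
time: 24.23
position: [0.5635, -0.0144, 0.1617]
tcp_rot: [-3.139, -0.001, 1.57]
ft_force: [1.1, -0.2, 0.3]
width: 0.0854
gripper_force: 0.0
```

Emit:
apply_moves --pt "0 0 0 1 -0.43 0 1" --pt "0 0 0 1 -0.43 0 1" --pt "0 0 0 1 -0.43 0 1" --pt "0 0 0 1 -0.43 0 1" --pt "0 0 0 1 -0.43 0 1" --pt "0 0 0 1 -0.43 0 1" --pt "0 0 0 1 -0.43 0 1" --pt "0 0 0 0.9 -0.4 0 1"

```text
time: 24.9
position: [0.4608, 0.2226, 0.162]
tcp_rot: [-3.14, 0.0, 1.571]
ft_force: [0.2, 0.0, -0.5]
width: 0.0856
gripper_force: 0.0
```

Emit:
apply_moves --pt "0 0 0 0.7 -0.3 0 1" --pt "0 0 0 0.5 -0.22 0.5 1" --pt "0 0 0 0 0 0.5 1" --pt "0 0 0 0 0 0 1" --pt "0 0 0 0 0 0 1" --pt "0 0 0 0 0 0 1" --pt "0 0 0 0 0 0 1"

```text
time: 25.48
position: [0.4478, 0.2567, 0.1338]
tcp_rot: [3.141, -0.0, 1.57]
ft_force: [1.4, 0.3, -0.6]
width: 0.0854
gripper_force: 0.0
```

```bash
python3 - <<'E'
from h import *
im,p=snap("wrist","w5")
for u,v,A in blobs(im,"white",200): print("white",u,v,A,ray(p,u,v,.039)[:2])
im,p=snap("scene","s5")
for k,h in(("yellow",.077),("blue",.067),("green",.087)):
  for u,v,A in blobs(im,k):
    if u<400 and v<350: print(k,u,v,A,ray(p,u,v,h)[:2])
print(manip.state()["position"])
E
```

```text
white 123.75541047031797 463.86893966872196 1378.5 [0.27057698 0.04109469]
white 512.4947658402203 340.0192837465565 605.0 [0.60147976 0.17186123]
white 490.07500750075 335.31833183318327 555.5 [0.58306562 0.1762199 ]
white 76.4035819914558 346.1171650783218 15215.0 [0.25509067 0.16685342]
white 508.93482490272373 282.4036964980545 514.0 [0.59019757 0.22210869]
white 319.78055795225765 236.13114754098362 1159.0 [0.44897127 0.25873208]
white 61.201120507213915 77.91015745058264 18979.5 [0.28849978 0.36245557]
yellow 315.6458333333333 285.0 32.0 [0.61328057 0.03704484]
yellow 287.2044198895028 240.2661141804788 181.0 [ 0.61408257 -0.06050232]
blue 316.07503607503605 285.4978354978355 231.0 [0.61075181 0.03370731]
green 266.32139303482586 205.53532338308457 167.5 [ 0.61528585 -0.13719443]
[0.44795922 0.25669454 0.13381277]
```

View pics/w5.png

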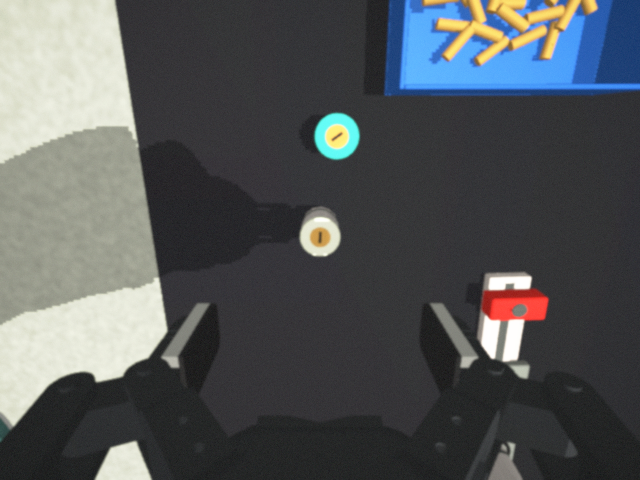

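Green stands within about 2 mm of spot d. White is at (320,236) under the gripper, with the box and the turquoise decoy clear of the fingers.

Emit:
apply_moves --pt "0 0 0 0.04 0.02 0.5 1" --pt "0 0 0 0 0 0.8 1" --pt "0 0 0 0 0 0.9 1" --pt "0 0 0 0 0 0.8 1" --pt "0 0 0 0 0 0.6 1" --pt "0 0 0 0 0 0.35 1" --pt "0 0 0 0 0 0.2 1" --pt "0 0 0 0 0 0 1"

```text
time: 26.25
position: [0.448, 0.2578, 0.0082]
tcp_rot: [-3.141, 0.0, 1.57]
ft_force: [-0.3, -0.6, 0.9]
width: 0.0852
gripper_force: 0.0
```

Emit:
apply_moves --pt "0 0 0 0 0 0 1" --pt "0 0 0 0 0 0 1" --pt "0 0 0 0 0 0 0" --pt "0 0 0 0 0 0 -1" --pt "0 0 0 0 0 0 -1" --pt "0 0 0 0 0 0 -1" --pt "0 0 0 0 0 0 -1" --pt "0 0 0 0 0 0 -1"

```text
time: 26.92
position: [0.4482, 0.2582, 0.0091]
tcp_rot: [3.141, -0.0, 1.571]
ft_force: [-0.7, -0.5, 5.8]
width: 0.0267
gripper_force: 39.0
```

Emit:
apply_moves --pt "0 0 0 0 0 0 -1" --pt "0 0 0 0 0 0 -1" --pt "0 0 0 0 0 0 -1"

```text
time: 27.17
position: [0.4482, 0.2582, 0.0091]
tcp_rot: [3.141, -0.0, 1.571]
ft_force: [-0.9, -0.3, 6.1]
width: 0.0267
gripper_force: 39.0
```

Emit:
apply_moves --pt "0 0 0 0 0 -0.3 -1" --pt "0 0 0 0 0 -0.8 -1" --pt "0 0 0 0 0 -1 -1" --pt "0 0 0 0 0 -1 -1" --pt "0 0 0 0 0 -0.5 -1" --pt "0 0 0 -0.28 0.3 0 -1" --pt "0 0 0 -0.65 0.7 0 -1" --pt "0 0 0 -0.83 0.9 0 -1"

```text
time: 27.83
position: [0.5048, 0.2052, 0.1168]
tcp_rot: [-3.141, -0.0, 1.573]
ft_force: [0.8, 1.6, -2.8]
width: 0.0269
gripper_force: 39.8
```

Emit:
apply_moves --pt "0 0 0 -0.83 0.9 0 -1" --pt "0 0 0 -0.83 0.9 0 -1" --pt "0 0 0 -0.75 0.82 0 -1" --pt "0 0 0 -0.5 0.55 0 -1" --pt "0 0 0 -0.28 0.3 0 -1" --pt "0 0 0 0 0 0 -1" --pt "0 0 0 0 0 0 -1" --pt "0 0 0 0 0 0 -1"

```text
time: 28.5
position: [0.6082, 0.1102, 0.1165]
tcp_rot: [-3.14, -0.0, 1.571]
ft_force: [-0.2, 0.1, -2.3]
width: 0.027
gripper_force: 39.8
```

Emit:
apply_moves --pt "0 0 0 0 0 0 -1" --pt "0 0 0 0 0 0 -1" --pt "0 0 0 0 0 0 -1"

```text
time: 28.75
position: [0.6088, 0.1103, 0.1171]
tcp_rot: [3.141, -0.0, 1.572]
ft_force: [-0.1, -0.7, -2.5]
width: 0.0271
gripper_force: 39.8
```

Emit:
apply_moves --pt "0 0 0 0 0.01 0.4 -1" --pt "0 0 0 0 0 0.7 -1" --pt "0 0 0 0 0 0.7 -1" --pt "0 0 0 0 0 0.5 -1" --pt "0 0 0 0 0 0.35 -1" --pt "0 0 0 0 0 0.15 -1" --pt "0 0 0 0 0 0.05 -1" --pt "0 0 0 0 0 0 -1"

```text
time: 29.42
position: [0.6097, 0.1098, 0.0317]
tcp_rot: [3.141, -0.0, 1.571]
ft_force: [0.3, -0.7, -1.2]
width: 0.027
gripper_force: 39.9
```

Emit:
apply_moves --pt "0 0 0 0 0 0 -1" --pt "0 0 0 0 0 0 -1" --pt "0 0 0 0 0 0.03 -1" --pt "0 0 0 0 0 0.03 -1" --pt "0 0 0 0 0 0 -1" --pt "0 0 0 0 0 0 -1" --pt "0 0 0 0 0 0 -1"

```text
time: 30.0
position: [0.6095, 0.1096, 0.0296]
tcp_rot: [3.142, -0.0, 1.571]
ft_force: [-0.3, 0.5, -1.3]
width: 0.0268
gripper_force: 39.9
```

Emit:
apply_moves --pt "0 0 0 0 0 0.03 -1" --pt "0 0 0 0 0 0.03 -1" --pt "0 0 0 0 0 0.025 -1" --pt "0 0 0 0 0 0 -1" --pt "0 0 0 0 0 0 -1" --pt "0 0 0 0 0 0 -1"

```text
time: 30.5
position: [0.6095, 0.1096, 0.0271]
tcp_rot: [3.141, -0.0, 1.571]
ft_force: [-2.2, -0.0, 4.0]
width: 0.0269
gripper_force: 40.3
```

Contact. Next I'll release, rise, and back off toward the robot for a check.

Emit:
apply_moves --pt "0 0 0 0 0 0 0" --pt "0 0 0 0 0 0 1" --pt "0 0 0 0 0 0 1" --pt "0 0 0 0 0 0 1" --pt "0 0 0 0 0 0 1" --pt "0 0 0 0 0 -0.3 1" --pt "0 0 0 0 0 -0.8 1" --pt "0 0 0 0 0 -1 1"

```text
time: 31.17
position: [0.6084, 0.1096, 0.0898]
tcp_rot: [-3.138, 0.0, 1.571]
ft_force: [0.2, -0.4, 0.0]
width: 0.0851
gripper_force: 0.0
```

Emit:
apply_moves --pt "0 0 0 0 0 -1 1" --pt "0 0 0 0 0 -1 1" --pt "0 0 0 0 0 -0.7 1" --pt "0 0 0 0 -0.4 -0.3 1" --pt "0 0 0 0 -0.8 0 1" --pt "0 0 0 0 -0.9 0 1" --pt "0 0 0 0 -0.9 0 1" --pt "0 0 0 0 -0.9 0 1"

```text
time: 31.83
position: [0.4901, 0.1096, 0.1795]
tcp_rot: [-3.141, 0.0, 1.571]
ft_force: [-0.1, -0.7, 0.2]
width: 0.0856
gripper_force: 0.0
```

Emit:
apply_moves --pt "0 0 0 0 -0.5 0 1" --pt "0 0 0 0 -0.2 0 1" --pt "0 0 0 0 0 0 1" --pt "0 0 0 0 0 0 1" --pt "0 0 0 0 0 0 1" --pt "0 0 0 0 0 0 1"

```text
time: 32.33
position: [0.4723, 0.1096, 0.1797]
tcp_rot: [-3.141, 0.0, 1.57]
ft_force: [-0.6, -0.8, -0.9]
width: 0.0855
gripper_force: 0.0
```

```bash
python3 - <<'E'
from h import *
im,p=snap("scene","s6")
for k,h in(("white",.057),("yellow",.077),("blue",.067),("green",.087)):
  for u,v,A in blobs(im,k):
    X=ray(p,u,v,h)
    if abs(X[0]-.61)<.02 and abs(X[1])<.15: print(k,u,v,A,X[:2])
cv2.imwrite("pics/s6c.png",cv2.resize(im[100:400,180:580,::-1],None,fx=2,fy=2))
E
```

```text
white 319.13189700472935 304.12953231739357 1903.0 [0.62030462 0.06060208]
white 305.3422698838248 269.6353887399464 186.5 [ 0.60960939 -0.00544535]
white 281.46031746031747 232.33333333333334 31.5 [ 0.61062074 -0.09233647]
yellow 341.06862745098033 325.66666666666663 34.0 [0.6132001  0.11550752]
yellow 315.6458333333333 285.0 32.0 [0.61328057 0.03704484]
yellow 287.2044198895028 240.2661141804788 181.0 [ 0.61408257 -0.06050232]
blue 316.07503607503605 285.4978354978355 231.0 [0.61075181 0.03370731]
green 266.32139303482586 205.53532338308457 167.5 [ 0.61528585 -0.13719443]
```

View pics/s6c.png

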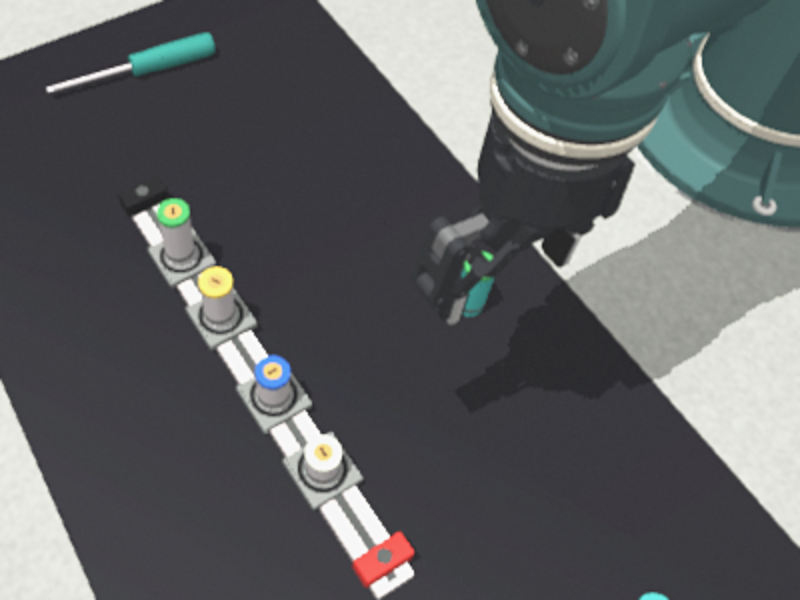

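The crop shows all four upright and centred: white, blue, yellow, green from the red stop outward, at crop positions (322,455), (273,373), (215,282) and (173,211). The driver is untouched and the gripper is clear.

```bash
python3 -c "
from cell import manip
print(manip.hand_in())"
```

```text
the job is handed in; nothing more can be done
None
```

The job is handed in: white, blue, yellow and green stand upright on carriages a to d, shortest next to the red stop, in the middle of their circles in the last camera view, with the screwdriver untouched and about 32 s used.

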